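# Level the rests of a cake-cutting guide

## Robot

A 6-joint arm with a two-finger parallel gripper is mounted at the origin on a cart in front of the work surface, level with it; the furniture and walls round the work are solid. World frame = base frame: x ahead of the robot, y to its left, z up, the work surface at z = 0. Lengths are in m, angles in rad, forces in N, time in s.
With the tool pointing down it reaches from about 0.225 to 0.875 m from the base axis. Payload 3.4 kg.
Tool frame: the origin (TCP) lies at the very end of the fingers, on their centre line; the grasp point (between the pads) lies 19 mm behind it (manip.pinch_z is the distance from the TCP to the grasp point, in m); z points along the fingers, y is the line along which they close (so a half turn about z gives the same grasp; the last joint's range is limited). The gripper opens to 85 mm and grips with 20 to 120 N. Pads are 22 mm wide; open, the fingers measure 114 mm over their backs; the gripper's body (76 mm by 85 mm) begins 54 mm behind the grasp point. The pads swing forward as they close: fully open they stand 13 mm farther back than shut.
Start: joints at [-1.319, 0.276, 1.505, -0, 1.361, -0.121], TCP at [0.209, -0.536, 0.231] pointing down, gripper open.
Joint ranges: [-2.89, 2.89], [-0.75, 2.08], [0.22, 2.7], [-1.18, 4.32], [0.11, 2.71], [-2.7, 2.7]. Speed limits (rad/s): [2.57, 2.57, 3.14, 3.14, 3.14, 3.14].

## Interface

Orientations are given as a unit quaternion [w, x, y, z].
In Python, from rig import manip gives the robot as it stands. The module is installed in compiled form; this text tells all that it offers.
- The arm moves only by the shell command python3 -m jog 'ROWS' [FORCE]. ROWS is JSON, a list of rows, each an object of numbers: "dx", "dy", "dz": the shift along the tool's x, y, z each as a share of 25 cm, from -1 to 1; "ax", "ay", "az": the turn, a rotation vector about the tool's x, y, z each as a share of 90 degrees, from -1 to 1; "grip": the opening, from -1 (shut) to 1 (fully open), so that 0 is half open. A call has 1 to 5 rows; each row is the pose to reach, as a shift and turn from the pose commanded when the call began, along the tool's axes at that moment; what a row does not reach only later rows make up. A row lasts 1/12 s, in which the tool goes at most 41.7 mm and 7.16 degrees, less where a joint would pass 70% of its speed; a pose out of reach is approached as far as the arm can. A call with a number of a shift or a turn outside -1 to 1 is refused whole. A call with a gripper value outside its range is refused whole. The fingers move at their own pace and stop on an object; FORCE is the grip in N (left out, the last holds). Time passes only in rows, so rows that repeat a pose let the fingers close. It gives the time, the measured TCP pose, the force, the opening and the grip force at its end, in the units of the state.
- manip.get_state(): the state, without advancing time (a new reading comes with each control period).
- manip.get_image(name): name is "scene" or "top"; returns a dict with "img" (400x640x3 uint8, red, green, blue), "mtx" (3x3 intrinsics, pixels), "world_to_cam" (4x4, takes a point from world to camera coordinates). Camera axes: x right, y down, z forward; pixel columns grow to the right and rows downward; lengths in m; the calibration is good to about 2 mm. A picture is of the moment at which its call begins. There is no depth.
- manip.sign_off(): hands the job in; it is judged then, once.
The state is a dict: "clock": time; "qpos": joint angles; "qd": joint speeds; "effort": joint torques, N m; "position": TCP position; "ee_rot": TCP orientation; "contact_force": force on the tool from outside, world axes, zero at the start; "moment": the same for the moment, N m; "width": finger opening in m; "gripper_force": force on a finger pad.
Only numpy, scipy, OpenCV 4.12 (cv2) and the standard library are available. Lean on these libraries where they do the work, as an engineer would, in place of code of your own. Each camera call takes 0.05 s, during which the arm holds its last target. There are 200 camera calls.

## Task

The two short posts on the worktop are the rests of a cake-cutting guide: a long knife will lie across both collars. The smooth collar with the thumbscrew is already locked at the right height, so leave it as it is; spin the knurled collar up its threaded rod until it is level with the smooth one, then let go of it. Do not knock over the salt shaker that stands between the posts.

Things in the scene. Friction and masses are not known exactly. Their poses are not given: they have to be found in the camera images.
- knurled_collar_center (a point): Centre, half-way up on the axis, of the knurled steel collar: a sleeve nut 46 mm in diameter, 40 mm tall, diamond-knurled side, on an upright threaded rod 14 mm thick (tip 125 mm above the worktop) on a fixed round foot 84 mm across, 20 mm high. It starts 85 mm above the worktop, the rod's tip 20 mm above the collar's top. z is up; the axes turn with the collar.
- knurled_collar (a joint): Turn of the knurled collar, rad: 0 at the start, + is counter-clockwise from above. The steep right-hand thread lifts it 25 mm per rad, so the hand must rise as it turns; the whole job takes 0.6 to 1.5 rad. Stops at -0.6 and 1.9. Turns easily (about 0.1 N m) and stays where it is left.
- smooth_collar_center (a point): Centre, half-way up on the axis, of the smooth steel collar, also 46 mm in diameter and 40 mm tall, with a small dark thumbscrew sticking out 20 mm sideways; locked on the other rod (14 mm thick, tip 155 mm above the worktop, same kind of foot). Its centre is 101 to 121 mm above the worktop: the height to match. z is up.
- salt_shaker: Salt shaker standing loose between the two posts, 44 mm in diameter and 90 mm tall, clear body with a grey top; origin at the centre of its underside, z up. It must stay standing.
Things that resemble listed ones, but are neither listed nor needed, are in the scene too. What is shaped like the part that bears knurled_collar_center but turquoise is not meant. Leave any orange look-alike of the part that bears smooth_collar_center alone.

How it is judged:
At the end, for the whole second after the job is handed in: The knurled collar's centre is within 8 mm of the height of the smooth collar's centre, and the knurled collar is at rest (z of knurled_collar_center in the frame of smooth_collar_center between -0.008 and 0.008 m and velocity of joint knurled_collar between -0.1 and 0.1 rad/s); the robot touches nothing.
It fails at once if the locked smooth collar is shifted by more than 5 mm (distance of smooth_collar_center from where it was at the start of the episode above 0.005 m).
It fails at once if the salt shaker is knocked over (tilted more than 0.6 rad) (angle between salt_shaker's own z axis and vertical above 0.6 rad).
It also fails if it takes over 37 s, if anything falls off the work surface, if the arm or the gripper's body presses on something with over 40 N, if the wrist force passes 120 N, or if a joint passes its speed limit or range.

## Working session

There is one attempt and no reset: what is moved stays moved. The work goes in short steps, Python scripts to look and compute and a shell command to move; the robot and the scene stay as the last step left them, time stands still between calls to the robot, and variables do not carry over. Pictures are saved under pics/ and viewed, at most 10 in all, crops included, and the job is handed in when it is done.

```bash
mkdir -p pics; cat > h.py <<'E'
from rig import manip
import cv2, numpy as np
def snap(n,f,crop=None,s=1):
    d=manip.get_image(n); im=d["img"][:,:,::-1]
    np.savez(f"pics/{n}.npz",K=d["mtx"],T=d["world_to_cam"],img=im)
    save(n,f,crop,s)
def save(n,f,crop=None,s=1):
    im=np.load(f"pics/{n}.npz")["img"]
    if crop: x0,y0,x1,y1=crop; im=im[y0:y1,x0:x1]
    cv2.imwrite(f"pics/{f}.png",cv2.resize(im,None,fx=s,fy=s,interpolation=cv2.INTER_CUBIC))
def cam(n):
    d=np.load(f"pics/{n}.npz"); return d["K"],d["T"]
def proj(n,p):
    K,T=cam(n); q=K@(T@np.r_[p,1])[:3]; return q[:2]/q[2]
def ray(n,uv):
    K,T=cam(n); R=T[:3,:3]; return -R.T@T[:3,3], R.T@np.linalg.solve(K,np.r_[uv,1])
def onz(n,uv,z):
    c,d=ray(n,uv); return c+d*(z-c[2])/d[2]
E
python3 - <<'E'
from h import *
snap("scene","s1",s=1.25); snap("top","t1",s=1.25)
for n in("scene","top"): print(n,ray(n,(320,200)))
print(manip.get_state())
E
```

```text
scene (array([0.13105107, 0.72001533, 0.62755186]), array([ 0.39292703, -0.67139719, -0.62844491]))
top (array([0.41650397, 0.16587317, 0.945192  ]), array([ 0.06668722, -0.01686814, -0.99773684]))
{'clock': 0.1, 'qpos': array([-1.31904082e+00,  2.76557704e-01,  1.50600383e+00, -3.00975293e-05,
        1.36072099e+00, -1.20997065e-01]), 'qd': array([ 0.00030871, -0.00191797, -0.00464959,  0.00043395,  0.001326  ,
        0.00069376]), 'effort': array([ 1.20722314e-03, -4.17698872e+01, -2.46405691e+01, -1.80397928e-04,
        5.79116429e-03, -3.50813394e-06]), 'position': array([ 0.20927091, -0.53505539,  0.2305125 ]), 'ee_rot': array([-8.42168498e-04,  9.82681222e-01,  1.85302189e-01, -6.98856741e-05]), 'contact_force': array([-0.21978044,  0.18127065,  0.10194768]), 'moment': array([ 0.0285183 ,  0.00712391, -0.05504657]), 'gripper_force': 0.0, 'width': 0.08524760541395246}
```

View pics/s1.png

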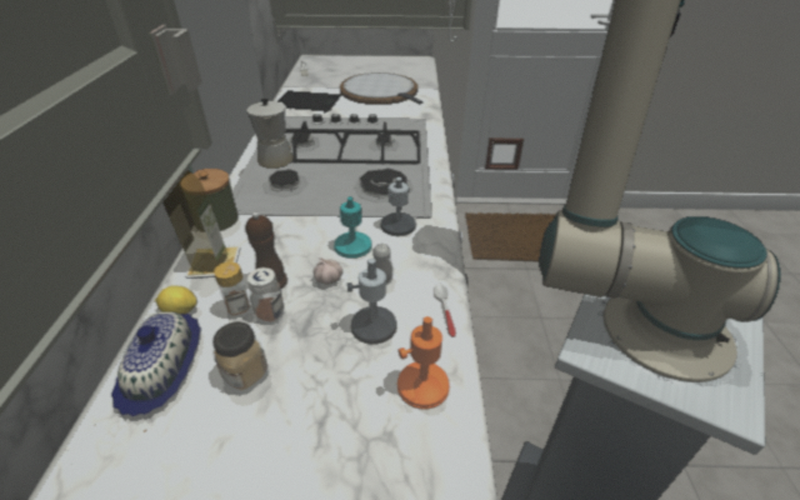

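View pics/t1.png

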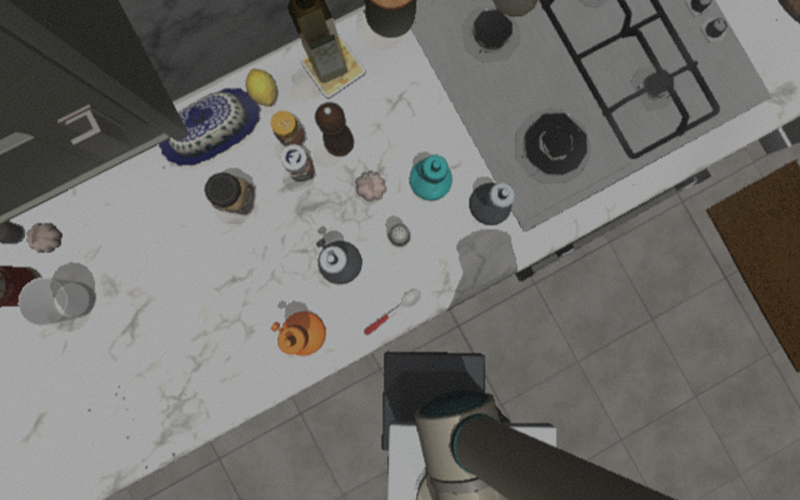

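Candidates in these views (800-wide pixels, scene / top):
- Grey post without a thumbscrew: (398,195) / (500,195). By the description this is the knurled one.
- Turquoise look-alike: (350,215) / (433,165).
- Grey post with thumbscrew, the smooth one: (372,285) / (333,258).
- Orange look-alike: (425,345) / (295,340).

The shaker is at (381,262) / (398,232). I'll check the choice in one close crop of both grey posts.

```bash
python3 - <<'E'
from h import *
save("scene","s2",(255,135,355,280),4)
save("top","t2",(245,135,425,235),4.4)
E
```

```text
(no output)
```

View pics/s2.png

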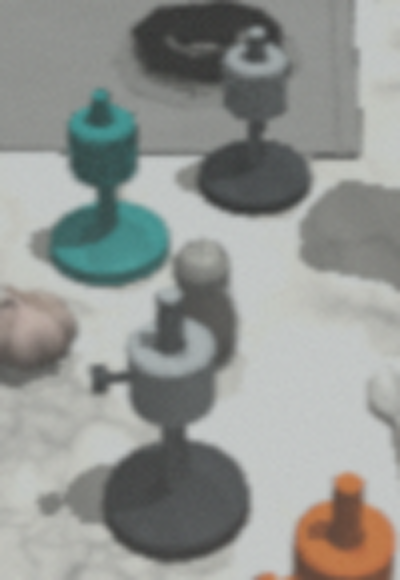

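View pics/t2.png

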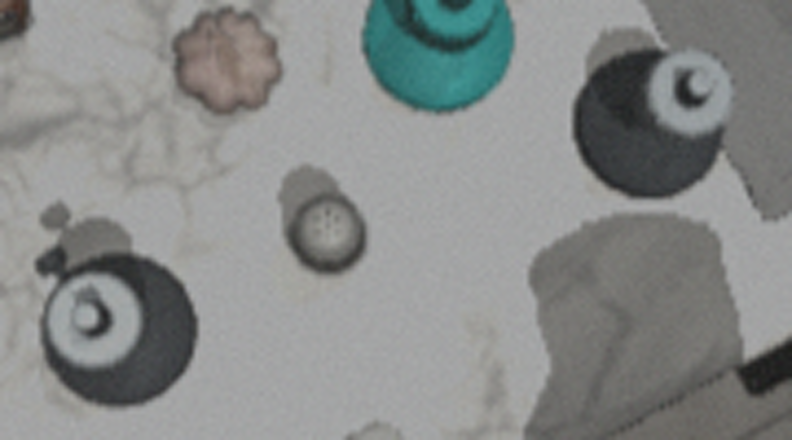

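```bash
python3 - <<'E'
from h import *
T=lambda u,v:(245+u/4.4-.4,135+v/4.4-.4); S=lambda u,v:(255+u/4-.4,135+v/4-.4)
from scipy.optimize import brentq
def z(n,xy,v): return brentq(lambda z:proj(n,[*xy,z])[1]-v,-.1,.3)
print("shaker",onz("top",T(327,230),.085))
for nm,ft,tip,ct,fs,cs,ts in(("kn",(649,124),(703,83),(691,93),(254,175),(255,58),(257,32)),("sm",(120,329),(89,316),(96,319),(176,498),(171,347),(169,294))):
    f=onz("top",T(*ft),.02); tp=onz("top",T(*tip),.125 if nm=="kn" else .155)
    print(nm,"foot",f,"tip",tp,"footscene",onz("scene",S(*fs),.02))
    xy=((f+tp)/2)[:2]
    print(" z ctop scene",z("scene",xy,S(*cs)[1])," tip",z("scene",xy,S(*ts)[1])," foot",z("scene",xy,S(*fs)[1]))
E
```

```text
shaker [0.50283523 0.15447563 0.085     ]
kn foot [ 0.57217565 -0.01951766  0.02      ] tip [ 0.57526279 -0.02438025  0.125     ] footscene [ 0.56564742 -0.01020288  0.02      ]
 z ctop scene 0.10742014527914553  tip 0.12759188746002362  foot 0.009821466368665089
sm foot [0.45317037 0.26251162 0.02      ] tip [0.45335941 0.26266786 0.155     ] footscene [0.4451077  0.27276147 0.02      ]
 z ctop scene 0.12001607712949897  tip 0.15558232456064489  foot 0.0055916837675809
```

The crops confirm it. The grey post at top (650,124) in the crop has a collar, no thumbscrew and a bare rod tip, so it is the knurled one. The smooth one, with its thumbscrew, is at (120,329), and the shaker is at (327,230). The knurled axis comes out near (0.574, -0.022), and the smooth centre is about 0.10 high. Setting out.

```bash
python3 -m jog '[{"dx":0.67,"dy":-0.44,"grip":1},{"dx":0.67,"dy":-0.44,"grip":1},{"dx":0.67,"dy":-0.44,"grip":1},{"dx":0.67,"dy":-0.44,"grip":1},{"dx":0.67,"dy":-0.44,"grip":1}]' 40
python3 -m jog '[{"dx":0.67,"dy":-0.44,"grip":1},{"dx":0.67,"dy":-0.44,"grip":1},{"dx":0.67,"dy":-0.44,"grip":1},{"dx":0.67,"dy":-0.44,"grip":1},{"dx":0.67,"dy":-0.44,"grip":1}]'
cat >> h.py <<'E'
from scipy.spatial.transform import Rotation as Ro
def rel(target):
    s=manip.get_state(); w,x,y,z=s["ee_rot"]; R=Ro.from_quat([x,y,z,w])
    print("q",s["qpos"].round(2),"pos",s["position"].round(4),"d",(R.inv().apply(np.array(target)-s["position"])/.25).round(3))
    print("toolY",R.apply([0,1,0]).round(3),"F",s["contact_force"].round(1),"w",s["width"],s["gripper_force"],"t",s["clock"])
E
python3 -c "
from h import *
rel([.574,-.022,.231])"
```

```text
q [-1.32  0.28  1.51 -0.    1.36 -0.12] pos [ 0.2093 -0.5351  0.2305] d [ 2.106e+00 -1.380e+00  1.000e-03]
toolY [ 0.364 -0.931 -0.002] F [-0.2  0.2  0.1] w 0.08524760541395246 0.0 t 0.1schema error: expected keys dx, dy, dz, ax, ay, az, grip
schema error: expected keys dx, dy, dz, ax, ay, az, grip
```

All keys are required.

```bash
python3 -m jog '[{"dx":0.67,"dy":-0.44,"dz":0,"ax":0,"ay":0,"az":0,"grip":1},{"dx":0.67,"dy":-0.44,"dz":0,"ax":0,"ay":0,"az":0,"grip":1},{"dx":0.67,"dy":-0.44,"dz":0,"ax":0,"ay":0,"az":0,"grip":1},{"dx":0.67,"dy":-0.44,"dz":0,"ax":0,"ay":0,"az":0,"grip":1},{"dx":0.67,"dy":-0.44,"dz":0,"ax":0,"ay":0,"az":0,"grip":1}]' 40
python3 -m jog '[{"dx":0.67,"dy":-0.44,"dz":0,"ax":0,"ay":0,"az":0,"grip":1},{"dx":0.67,"dy":-0.44,"dz":0,"ax":0,"ay":0,"az":0,"grip":1},{"dx":0.67,"dy":-0.44,"dz":0,"ax":0,"ay":0,"az":0,"grip":1},{"dx":0.67,"dy":-0.44,"dz":0,"ax":0,"ay":0,"az":0,"grip":1},{"dx":0.67,"dy":-0.44,"dz":0,"ax":0,"ay":0,"az":0,"grip":1}]'
python3 -c "
from h import *
rel([.574,-.022,.231])"
```

```text
clock: 0.52
position: [0.3261, -0.3693, 0.2309]
ee_rot: [-0.001, 0.983, 0.185, 0.0]
contact_force: [0.9, -0.2, -0.5]
width: 0.0855
gripper_force: 0.0
clock: 0.93
position: [0.4422, -0.2058, 0.2311]
ee_rot: [-0.0, 0.983, 0.186, 0.0]
contact_force: [-0.0, -0.3, -0.5]
width: 0.0852
gripper_force: 0.0
q [-0.58  0.14  1.68  0.    1.32  0.62] pos [ 0.4422 -0.2058  0.2311] d [ 0.759 -0.492  0.001]
toolY [ 0.365 -0.931 -0.001] F [-0.  -0.3 -0.5] w 0.08519349130162261 0.0 t 0.9333
```

```bash
python3 -m jog '[{"dx":0.76,"dy":-0.49,"dz":0,"ax":0,"ay":0,"az":0,"grip":1},{"dx":0.76,"dy":-0.49,"dz":0,"ax":0,"ay":0,"az":0,"grip":1},{"dx":0.76,"dy":-0.49,"dz":0,"ax":0,"ay":0,"az":0,"grip":1},{"dx":0.76,"dy":-0.49,"dz":0,"ax":0,"ay":0,"az":0,"grip":1},{"dx":0.76,"dy":-0.49,"dz":0,"ax":0,"ay":0,"az":0,"grip":1}]'
python3 -c "
from h import *
rel([.574,-.022,.231])"
```

```text
clock: 1.35
position: [0.5638, -0.0377, 0.231]
ee_rot: [0.0, 0.983, 0.185, -0.0]
contact_force: [0.5, -0.2, 0.5]
width: 0.0854
gripper_force: 0.0
q [-0.19  0.26  1.53 -0.    1.35  1.01] pos [ 0.5638 -0.0377  0.231 ] d [ 0.061 -0.044 -0.   ]
toolY [ 0.365 -0.931 -0.   ] F [ 0.5 -0.2  0.5] w 0.08541667775814865 0.0 t 1.35
```

```bash
python3 -m jog '[{"dx":0.0,"dy":0,"dz":0,"ax":0,"ay":0,"az":0,"grip":1},{"dx":0.0,"dy":0,"dz":0,"ax":0,"ay":0,"az":0,"grip":1}]'
python3 -c "
from h import *
rel([.574,-.022,.145])"
```

```text
clock: 1.52
position: [0.5638, -0.0377, 0.2304]
ee_rot: [-0.0, 0.982, 0.187, -0.001]
contact_force: [-0.8, 0.1, 0.1]
width: 0.0853
gripper_force: 0.0
q [-0.19  0.26  1.53 -0.    1.35  1.  ] pos [ 0.5638 -0.0377  0.2304] d [ 0.061 -0.043  0.342]
toolY [ 0.368 -0.93  -0.001] F [-0.8  0.1  0.1] w 0.08528392889853094 0.0 t 1.5167
```

Unreached commands are dropped at the end of a call, so there is no lag to allow for.

```bash
python3 -m jog '[{"dx":0.061,"dy":-0.044,"dz":0,"ax":0,"ay":0,"az":0,"grip":1},{"dx":0.061,"dy":-0.044,"dz":0.17,"ax":0,"ay":0,"az":0,"grip":1},{"dx":0.061,"dy":-0.044,"dz":0.34,"ax":0,"ay":0,"az":0,"grip":1},{"dx":0.061,"dy":-0.044,"dz":0.34,"ax":0,"ay":0,"az":0,"grip":1}]'
python3 -c "
from h import *
rel([.574,-.022,.145])
snap('scene','s3',(220,80,420,280),3); snap('top','t3',(330,100,450,200),5)
for z in (.125,.145): print(proj('scene',[.574,-.022,z]),proj('top',[.574,-.022,z]))"
```

```text
clock: 1.85
position: [0.5667, -0.0241, 0.1391]
ee_rot: [-0.002, 0.983, 0.185, -0.008]
contact_force: [-1.9, -0.2, -1.1]
width: 0.0858
gripper_force: 0.0
q [-0.16  0.34  1.65 -0.    1.17  1.03] pos [ 0.5667 -0.0241  0.1391] d [ 0.03   0.003 -0.024]
toolY [ 0.363 -0.932 -0.008] F [-1.9 -0.2 -1.1] w 0.08578594126303414 0.0 t 1.85
[318.00155772 143.40839318] [403.25150309 154.01730642]
[318.05773202 136.81878733] [405.47151915 152.25152932]
```

View pics/s3.png

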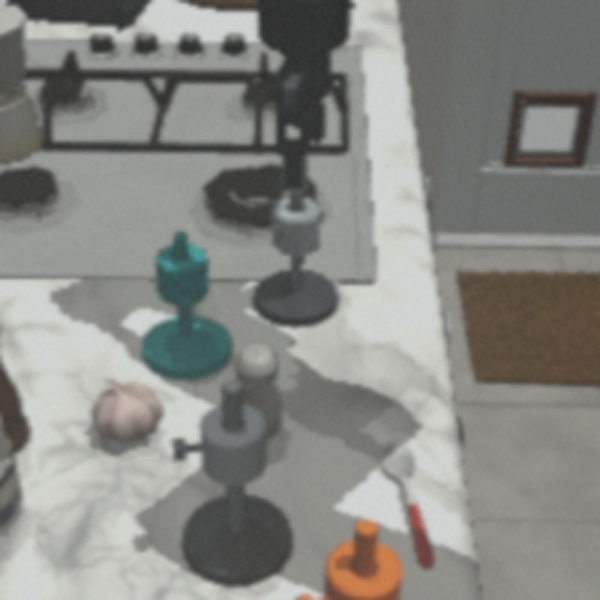

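The open gripper is over the knurled post, with the rod tip at crop (297,190) centred under the fingers. Next I settle, then descend.

```bash
python3 -c "
from h import *
rel([.574,-.022,.066])"
```

```text
q [-0.16  0.33  1.64 -0.    1.17  1.03] pos [ 0.5716 -0.0249  0.1452] d [ 0.014 -0.007  0.317]
toolY [ 0.363 -0.932 -0.002] F [0.1 0.3 0.4] w 0.08532209414936795 0.0 t 1.95
```

```bash
python3 -m jog '[{"dx":0.014,"dy":-0.007,"dz":0.08,"ax":0,"ay":0,"az":0,"grip":1},{"dx":0.014,"dy":-0.007,"dz":0.18,"ax":0,"ay":0,"az":0,"grip":1},{"dx":0.014,"dy":-0.007,"dz":0.27,"ax":0,"ay":0,"az":0,"grip":1},{"dx":0.014,"dy":-0.007,"dz":0.31,"ax":0,"ay":0,"az":0,"grip":1},{"dx":0.014,"dy":-0.007,"dz":0.31,"ax":0,"ay":0,"az":0,"grip":1}]'
python3 -m jog '[{"dx":0,"dy":0,"dz":0,"ax":0,"ay":0,"az":0,"grip":0.3},{"dx":0,"dy":0,"dz":0,"ax":0,"ay":0,"az":0,"grip":0.15},{"dx":0,"dy":0,"dz":0,"ax":0,"ay":0,"az":0,"grip":0.15},{"dx":0,"dy":0,"dz":0,"ax":0,"ay":0,"az":0,"grip":0.15}]'
python3 -c "
from h import *
rel([.574,-.022,.066])"
```

```text
clock: 2.37
position: [0.5759, -0.0217, 0.0688]
ee_rot: [-0.0, 0.983, 0.185, -0.001]
contact_force: [-0.4, -0.5, -0.3]
width: 0.0852
gripper_force: 0.0
clock: 2.7
position: [0.5781, -0.0229, 0.071]
ee_rot: [0.002, 0.983, 0.186, 0.002]
contact_force: [1.2, -5.0, 3.2]
width: 0.0493
gripper_force: 2.4
q [-0.16  0.41  1.73 -0.    0.99  1.04] pos [ 0.5781 -0.0229  0.071 ] d [-0.014 -0.01   0.02 ]
toolY [ 0.365 -0.931  0.005] F [ 1.2 -5.   3.2] w 0.049260560479641474 2.442122921347618 t 2.7
```

```bash
python3 -m jog '[{"dx":0,"dy":0.008,"dz":0,"ax":0,"ay":0,"az":0,"grip":0.15},{"dx":0,"dy":0.008,"dz":0,"ax":0,"ay":0,"az":0,"grip":-0.2},{"dx":0,"dy":0.008,"dz":0,"ax":0,"ay":0,"az":0,"grip":-0.2},{"dx":0,"dy":0.008,"dz":0,"ax":0,"ay":0,"az":0,"grip":-0.2},{"dx":0,"dy":0.008,"dz":0,"ax":0,"ay":0,"az":0,"grip":-0.2}]' 40
python3 -c "
from h import *
rel([.574,-.022,.066])"
```

```text
clock: 3.12
position: [0.5782, -0.0246, 0.0704]
ee_rot: [0.002, 0.983, 0.185, 0.001]
contact_force: [-0.9, -5.7, 5.7]
width: 0.0452
gripper_force: 40.1
q [-0.16  0.41  1.73 -0.    0.99  1.04] pos [ 0.5782 -0.0246  0.0704] d [-0.012 -0.016  0.017]
toolY [ 0.364 -0.931  0.004] F [-0.9 -5.7  5.7] w 0.04518441650339548 40.06488025188446 t 3.1167
```

Gripped at 40 N with small side forces. Now I turn counter-clockwise while rising.

```bash
python3 -m jog '[{"dx":0,"dy":0,"dz":-0.0044,"ax":0,"ay":0,"az":-0.028,"grip":-0.2},{"dx":0,"dy":0,"dz":-0.0109,"ax":0,"ay":0,"az":-0.069,"grip":-0.2},{"dx":0,"dy":0,"dz":-0.0175,"ax":0,"ay":0,"az":-0.111,"grip":-0.2},{"dx":0,"dy":0,"dz":-0.024,"ax":0,"ay":0,"az":-0.153,"grip":-0.2},{"dx":0,"dy":0,"dz":-0.0284,"ax":0,"ay":0,"az":-0.181,"grip":-0.2}]'
python3 -c "
from h import *
rel([.574,-.022,.066])"
```

```text
clock: 3.53
position: [0.5777, -0.0238, 0.0776]
ee_rot: [0.001, 0.946, 0.324, 0.001]
contact_force: [-1.4, -3.5, 5.6]
width: 0.0452
gripper_force: 40.1
q [-0.16  0.4   1.72 -0.    1.01  0.75] pos [ 0.5777 -0.0238  0.0776] d [-0.007 -0.015  0.046]
toolY [ 0.613 -0.79   0.003] F [-1.4 -3.5  5.6] w 0.04520543650167252 40.08482873439789 t 3.5333
```

```bash
python3 -m jog '[{"dx":0,"dy":0,"dz":-0.0044,"ax":0,"ay":0,"az":-0.028,"grip":-0.2},{"dx":0,"dy":0,"dz":-0.0109,"ax":0,"ay":0,"az":-0.069,"grip":-0.2},{"dx":0,"dy":0,"dz":-0.0175,"ax":0,"ay":0,"az":-0.111,"grip":-0.2},{"dx":0,"dy":0,"dz":-0.024,"ax":0,"ay":0,"az":-0.153,"grip":-0.2},{"dx":0,"dy":0,"dz":-0.0284,"ax":0,"ay":0,"az":-0.181,"grip":-0.2}]'
python3 -m jog '[{"dx":0,"dy":0,"dz":-0.003,"ax":0,"ay":0,"az":-0.019,"grip":-0.2},{"dx":0,"dy":0,"dz":-0.007,"ax":0,"ay":0,"az":-0.045,"grip":-0.2},{"dx":0,"dy":0,"dz":-0.01,"ax":0,"ay":0,"az":-0.064,"grip":-0.2},{"dx":0,"dy":0,"dz":-0.01,"ax":0,"ay":0,"az":-0.064,"grip":-0.2}]'
python3 - <<'E'
from h import *
rel([.574,-.022,.066])
# overlays: smooth collar top/bottom circles for candidate centre heights
snap("scene","s4")
im=np.load("pics/scene.npz")["img"]; s=6;x0,y0=270,190
c=cv2.resize(im[y0:y0+95,x0:x0+60],None,fx=s,fy=s,interpolation=cv2.INTER_CUBIC)
out=[]
a=np.linspace(0,2*np.pi,60)
for zc in(.101,.108):
    o=c.copy()
    for z,r in((zc+.02,.023),(zc-.02,.023),(.155,.007),(.02,.042)):
        P=np.array([proj("scene",[.4533+r*np.cos(t),.2626+r*np.sin(t),z]) for t in a])
        cv2.polylines(o,[(((P-[x0,y0])+.5)*s).astype(int)],True,(0,0,255),1)
    out.append(o)
cv2.imwrite("pics/s5.png",np.hstack(out))
E
```

```text
clock: 3.95
position: [0.5771, -0.0232, 0.0846]
ee_rot: [0.001, 0.891, 0.454, 0.001]
contact_force: [-1.3, -2.2, 6.5]
width: 0.0452
gripper_force: 40.2
clock: 4.28
position: [0.5768, -0.023, 0.0871]
ee_rot: [0.0, 0.867, 0.498, 0.0]
contact_force: [-2.6, -0.0, 6.7]
width: 0.0452
gripper_force: 40.4
q [-0.16  0.39  1.71 -0.    1.03  0.37] pos [ 0.5768 -0.023   0.0871] d [-0.002 -0.012  0.085]
toolY [ 0.864 -0.504  0.001] F [-2.6 -0.   6.7] w 0.045184569878072164 40.35521686077118 t 4.2833
```

View pics/s5.png

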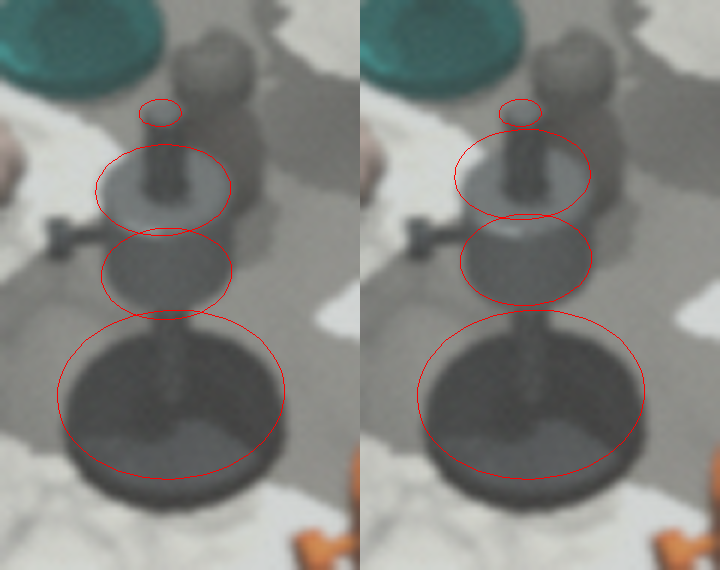

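The overlay shows the smooth collar at crop (167,190). The rim fits a centre height of 0.101 and the lower edge one of about 0.104, so I take 0.103. The knurled collar is now at about 0.102 (0.672 rad turned), so I add a little, then release and check.

```bash
python3 -m jog '[{"dx":0,"dy":0,"dz":-0.003,"ax":0,"ay":0,"az":-0.019,"grip":-0.2},{"dx":0,"dy":0,"dz":-0.006,"ax":0,"ay":0,"az":-0.038,"grip":-0.2},{"dx":0,"dy":0,"dz":-0.006,"ax":0,"ay":0,"az":-0.038,"grip":-0.2}]'
python3 -m jog '[{"dx":0,"dy":0,"dz":0,"ax":0,"ay":0,"az":0,"grip":1},{"dx":0,"dy":0,"dz":0,"ax":0,"ay":0,"az":0,"grip":1},{"dx":0,"dy":0,"dz":0,"ax":0,"ay":0,"az":0,"grip":1},{"dx":0,"dy":0,"dz":0,"ax":0,"ay":0,"az":0,"grip":1},{"dx":0,"dy":0,"dz":0,"ax":0,"ay":0,"az":0,"grip":1}]'
python3 -m jog '[{"dx":0,"dy":0,"dz":-0.1,"ax":0,"ay":0,"az":0,"grip":1},{"dx":0,"dy":0,"dz":-0.25,"ax":0,"ay":0,"az":0,"grip":1},{"dx":0,"dy":0,"dz":-0.4,"ax":0,"ay":0,"az":0,"grip":1},{"dx":0,"dy":0,"dz":-0.55,"ax":0,"ay":0,"az":0,"grip":1},{"dx":0,"dy":0,"dz":-0.6,"ax":0,"ay":0,"az":0,"grip":1}]'
python3 - <<'E'
from h import *
rel([.574,-.022,.066])
snap("scene","s6"); im=np.load("pics/scene.npz")["img"]
a=np.linspace(0,2*np.pi,60); s=8; out=[]
for (x,y),tip,(x0,y0) in(((.4533,.2626),.155,(275,198)),((.577,-.0235),.125,(294,130))):
    c=cv2.convertScaleAbs(cv2.resize(im[y0:y0+65,x0:x0+48],None,fx=s,fy=s,interpolation=cv2.INTER_CUBIC),alpha=1.5)
    for z,r in((.123,.023),(.083,.023),(tip,.007)):
        P=np.array([proj("scene",[x+r*np.cos(t),y+r*np.sin(t),z]) for t in a])
        cv2.polylines(c,[(((P-[x0,y0])+.5)*s).astype(int)],True,(0,0,255),1)
    out.append(c)
cv2.imwrite("pics/s7.png",np.hstack(out))
E
```

```text
clock: 4.58
position: [0.5767, -0.0229, 0.0886]
ee_rot: [0.0, 0.852, 0.524, 0.0]
contact_force: [-2.8, -1.1, 8.3]
width: 0.0449
gripper_force: 40.4
clock: 5.0
position: [0.5767, -0.0227, 0.0868]
ee_rot: [-0.0, 0.852, 0.523, -0.0]
contact_force: [-0.7, -0.5, -0.6]
width: 0.0857
gripper_force: 0.0
clock: 5.42
position: [0.5794, -0.0231, 0.243]
ee_rot: [0.003, 0.852, 0.523, 0.004]
contact_force: [-0.1, -0.4, 0.4]
width: 0.0855
gripper_force: 0.0
q [-0.16  0.27  1.48  0.    1.38  0.31] pos [ 0.5794 -0.0231  0.243 ] d [-0.008 -0.028  0.708]
toolY [ 0.892 -0.452  0.009] F [-0.1 -0.4  0.4] w 0.0854925931935783 0.0 t 5.4167
```

View pics/s7.png

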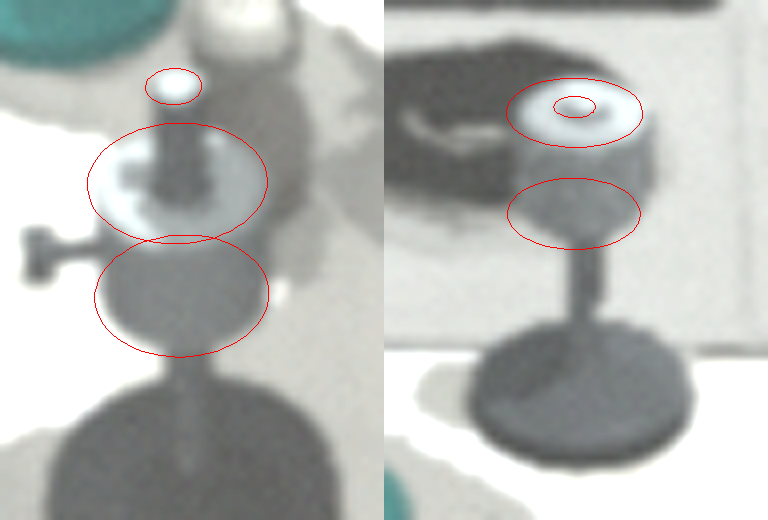

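With both overlays drawn at a centre height of 0.103, each collar fits its outline in the same way: top rims at crop (178,183) and (575,113). The smooth post's rod tip also fits exactly. The heights agree to about 2 mm, the shaker is upright and the gripper is clear.

```bash
python3 -m jog '[{"dx":0,"dy":0,"dz":0,"ax":0,"ay":0,"az":0,"grip":1},{"dx":0,"dy":0,"dz":0,"ax":0,"ay":0,"az":0,"grip":1}]'; python3 -c "
from rig import manip
print(manip.sign_off())"
```

```text
clock: 5.63
position: [0.576, -0.0227, 0.2358]
ee_rot: [-0.001, 0.852, 0.523, -0.001]
contact_force: [-0.4, -0.3, -1.4]
width: 0.0853
gripper_force: 0.0
the job is handed in; nothing more can be done
None
```

I turned the knurled collar up about 18 mm, to roughly 0.103 m at its centre, which matches the smooth collar to about 2 mm by the camera. I then let go, with the gripper clear and the salt shaker still standing, and handed the job in at 5.6 s; no verdict came back.

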